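# Lay the standing test kit flat and push it home against the bench stop

### The arm

A 6-joint arm with a two-finger parallel gripper is mounted at the origin on a cart in front of the work surface, level with it; the furniture and walls round the work are solid. World frame = base frame: x ahead of the robot, y to its left, z up, the work surface at z = 0. Lengths are in m, angles in rad, forces in N, time in s.
With the tool pointing down it reaches from about 0.3 to 0.85 m from the base axis. Payload 4.2 kg.
Tool frame: the origin (TCP) lies at the very end of the fingers, on their centre line; the grasp point (between the pads) lies 19 mm behind it; z points along the fingers, y is the line along which they close (so a half turn about z gives the same grasp; the last joint's range is limited). The gripper opens to 91 mm and grips with 3 to 60 N. Pads are 32 mm wide; open, the fingers measure 118 mm over their backs; the gripper's body (76 mm by 178 mm) begins 60 mm behind the grasp point.
Start: joints at [1.197, 0.32, 1.565, -0, 1.257, -0.02], TCP at [0.199, 0.539, 0.214] pointing down, gripper open.
Joint ranges: [-3.11, 3.11], [-0.84, 2.01], [0.21, 2.61], [-1.34, 4.49], [0.05, 2.63], [-2.56, 2.56]. Speed limits (rad/s): [2.57, 2.57, 3.14, 3.14, 3.14, 3.14].

### API

Orientations are given as a unit quaternion [x, y, z, w].
In Python, from bench import readout, read_camera, ticket gives the robot as it stands. The module is installed in compiled form; this text tells all that it offers.
- The arm moves only by the tool jog_arm, never from a script. Its argument "series" is a list of rows, each an object of numbers: "tx", "ty", "tz": the shift along the tool's x, y, z in m; "rx", "ry", "rz": the turn, a rotation vector about the tool's x, y, z in rad; "hand": the opening in per cent of the stroke, from 0 (shut) to 100 (fully open). In form: [{"tx": .., "ty": .., "tz": .., "rx": .., "ry": .., "rz": .., "hand": ..}, ...]. A call has 1 to 5 rows; each row is the pose to reach, as a shift and turn from the pose commanded when the call began, along the tool's axes at that moment; what a row does not reach only later rows make up. A row lasts 1/10 s, in which the tool goes at most 50 mm and 8.59 degrees, less where a joint would pass 70% of its speed; a pose out of reach is approached as far as the arm can. A call with a gripper value outside its range is refused whole. The fingers move at their own pace and stop on an object; "force" is the grip in N (left out, the last holds). Time passes only in rows, so rows that repeat a pose let the fingers close. It gives the time, the measured TCP pose, the force, the opening and the grip force at its end, in the units of the state.
- readout.get_obs(): the state, without advancing time (a new reading comes with each control period).
- read_camera(name): name is "scene" or "top"; returns a dict with "image" (400x640x3 uint8, red, green, blue), "z_map" (400x640 float32, m along the optical axis (not along the pixel's ray), 0 where there is no reading), "fx", "fy", "cx", "cy" (pixels), "extrinsics" (4x4, takes a point from camera to world coordinates). Camera axes: x right, y down, z forward; pixel columns grow to the right and rows downward; lengths in m; the calibration is good to about 2 mm. A picture is of the moment at which its call begins.
- ticket.close_job(): hands the job in; it is judged then, once.
The state is a dict: "clock": time; "joint_pos": joint angles; "joint_vel": joint speeds; "joint_efforts": joint torques, N m; "ee_pos": TCP position; "tcp_rot": TCP orientation; "wrist_force": force on the tool from outside, world axes, zero at the start; "moment": the same for the moment, N m; "gripper_width": opening from 0.0 (shut) to 1.0 (fully open); "gripper_force": force on a finger pad.
Only numpy, scipy, OpenCV 4.12 (cv2) and the standard library are available. Lean on these libraries where they do the work, as an engineer would, in place of code of your own. Each camera call takes 0.05 s, during which the arm holds its last target. There are 200 camera calls.

### The job

The white test kit box with green ends stands on edge on the bench with its lid facing the robot. Only pushing it, never picking it up, tip it over away from the robot so that it lies flat on the bench with the lid on top, then push it on across the bench until its far long edge rests flush against the low metal stop bar, roughly in the middle of the bar. Do not shift or knock over anything else on the bench.

Things in the scene. Friction and masses are not known exactly. Their poses are not given: they have to be found in the camera images.
- test_kit: White cardboard box, green ends, lid fixed shut, loose, 0.25-0.5 kg, friction about 0.6. Origin on its underside: own x -70 mm (front edge) to +80 (back edge), y -125 to +125, z 0 (underside) to 70 (lid face). It starts standing on the front edge, 150 mm high: x up, z roughly toward the robot. Pushed high on the lid it tips away and falls beyond about 25 degrees. At the end: z up, x away.
- kit_centre (a point): Centre of the test kit box; 75 mm above the bench while it stands, 35 mm when it lies flat. Same axes as the box. Sliding the flat box takes about 2 to 4 N. Pushed on its middle with one back corner already at the stop bar it may jam askew; a push near the end that is still off the bar swings it flush (up to about 15 N).
- kit_back_left (a point): Point on the back face of the box (own x = 80 mm), 5 mm from its end at own +y, 15 mm above the underside; on top of the box while it stands, on its far side when it lies flat. Same axes as the box.
- kit_back_right (a point): The same point at the other end of the box (own -y).
- stop_bar: Low aluminium bar with a black rubber face, fixed to the bench beyond the box, 360 mm long (own y from -180 to +180 mm), 23 mm thick, 30 mm high. Origin at the bottom in the middle of its front face, which looks to the robot; own x points away from the robot, square to that face (the front face is the plane x = 0), z up.
- glass_jar: Clear glass jar standing upside down, 60 mm across, 137 mm high, origin under its centre. Loose; leave alone.
- sample_cup: Blue plastic sample cup, 49 mm across, 64 mm high, origin under its centre. Loose; leave alone.
- vial: Small vial with a blue cap, 17 mm across, 50 mm high, origin under its centre. Loose; leave alone.
- tape_roll: Roll of brown tape lying flat, 100 mm across, 25 mm high, origin under its centre. Loose; leave alone.
- glass_funnel: Small clear glass funnel standing on its rim, stem up, 69 mm across, 90 mm high, origin under its centre. Loose; leave alone.
- milk_bottle_1: The one of several alike glass sample bottle with white cap that stands nearest the box, 74 mm across, 136 mm high, origin under its centre. Loose; leave alone.

How it is judged:
By the outcome, as a careful person would: the job done as asked, in the order asked, and still so for the second after the job is handed in, with the robot touching nothing.
It also fails if it takes over 56 s, if anything falls off the work surface, if the arm or the gripper's body presses on something with over 40 N, if the wrist force passes 120 N, or if a joint passes its speed limit or range.

## Working session

There is one attempt and no reset: what is moved stays moved. The work goes in short steps, Python scripts to look and compute and a tool call to move; the robot and the scene stay as the last step left them, time stands still between calls to the robot, and variables do not carry over. Pictures are saved under pics/ and viewed, at most 10 in all, crops included, and the job is handed in when it is done.

Besides the shell and the picture viewer there is one more tool, called after "Emit:" by a JSON object that holds its "method" and its "body", one argument or row to a line. jog_arm: Moves the arm, as the interface text tells. Its arguments: {"type":"object","properties":{"series":{"type":"array"},"force":{"type":"number"}},"required":["series"]}

```bash
mkdir -p pics; cat > h.py <<'E'
import numpy as np, cv2
from bench import readout, read_camera, ticket
def cam(n):
    c=read_camera(n); return c
def pts(c):
    z=c["z_map"]; v,u=np.mgrid[0:z.shape[0],0:z.shape[1]]
    P=np.stack([(u-c["cx"])/c["fx"]*z,(v-c["cy"])/c["fy"]*z,z],-1)
    E=np.array(c["extrinsics"]); W=P@E[:3,:3].T+E[:3,3]; W[z==0]=np.nan
    return W
def save(c,name): cv2.imwrite("pics/"+name,c["image"][...,::-1])
E
python3 - <<'E'
from h import *
for n in("scene","top"):
    c=cam(n); save(c,n+"0.png"); np.savez(n+"0.npz",W=pts(c),im=c["image"]); print(n,np.round(c["extrinsics"],3),c["fx"])
o=readout.get_obs(); print(o)
E
```

```text
scene [[ 0.565 -0.445  0.695 -0.314]
 [-0.825 -0.303  0.477 -0.553]
 [-0.002 -0.842 -0.539  0.761]
 [ 0.     0.     0.     1.   ]] 401.5508510708915
top [[-1.000e-02 -9.980e-01  5.500e-02  4.600e-01]
 [-1.000e+00  1.000e-02 -1.000e-03  7.000e-03]
 [ 1.000e-03 -5.500e-02 -9.990e-01  1.323e+00]
 [ 0.000e+00  0.000e+00  0.000e+00  1.000e+00]] 385.97628935618127
{'clock': 0.1, 'joint_pos': array([ 1.19696787e+00,  3.20235235e-01,  1.56553857e+00, -3.59941067e-05,
        1.25742074e+00, -2.00258422e-02]), 'joint_vel': array([-0.00090608, -0.00086177, -0.00295509, -0.00058642, -0.00091367,
        0.0001486 ]), 'joint_efforts': array([-3.34622955e-04, -4.13331270e+01, -2.32507074e+01,  7.28101144e-02,
        4.21580288e-02, -4.02818216e-05]), 'ee_pos': array([0.19907765, 0.5389559 , 0.21320736]), 'tcp_rot': array([ 1.75974560e-01,  9.84394389e-01, -7.88815127e-04, -1.39925343e-04]), 'wrist_force': array([ 0.78942996,  0.41738012, -0.22231117]), 'moment': array([ 0.04443689,  0.00776682, -0.00152431]), 'gripper_force': 0.0, 'gripper_width': 0.9993126918234851}
```

View pics/scene0.png

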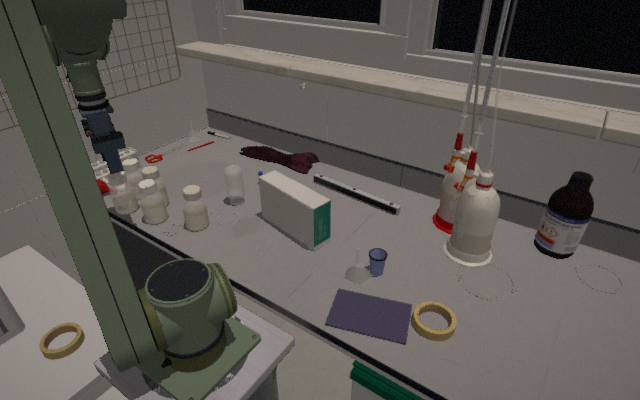

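View pics/top0.png

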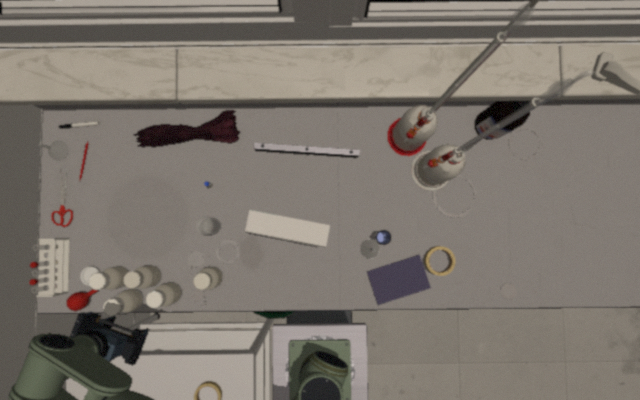

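The top view shows the standing box at about (288,228) and the bar at (307,151). The jar is at (208,226), the vial at (208,183), the cup at (383,237), the funnel at (369,248) and the nearest bottle at (206,279). Next I'll measure the box and the bar.

```bash
python3 - <<'E'
from h import *
d=np.load("top0.npz"); W=d["W"]; im=d["im"].astype(int)
def blob(mask,seed):
    n,l,s,c=cv2.connectedComponentsWithStats(mask.astype(np.uint8)); k=l[seed[1],seed[0]]; return l==k if k else None
def rect(m,nm):
    p=W[m][:,:2].astype(np.float32); r=cv2.minAreaRect(p); b=cv2.boxPoints(r); print(nm,"z",np.nanmedian(W[m][:,2]).round(4),"c",np.round(r[0],4),"size",np.round(r[1],4),"ang",round(r[2],2)); print(b.round(4).tolist())
m=blob((W[...,2]>.13)&(W[...,2]<.17),(288,228)); rect(m,"box")
m=blob((W[...,2]>.018)&(W[...,2]<.045),(290,150)); 
if m is not None: rect(m,"bar")
for nm,(u,v),lo in [("jar",(208,226),.03),("cup",(383,237),.03),("funnel",(369,248),.02),("vial",(208,183),.02),("bottle",(206,279),.05),("tape",(427,261),.01)]:
    print(nm,W[v,u].round(3)); 
    m=blob((W[...,2]>lo)&(W[...,2]<.2),(u,v))
    if m is not None: rect(m,nm)
print("bench z",np.nanmedian(W[160:200,260:340,2]))
# scene: box front face top edge
d=np.load("scene0.npz"); W=d["W"]
for uv in [(262,180),(285,205),(310,225),(320,222),(318,182),(330,203)]: print(uv,W[uv[1],uv[0]].round(3))
E
```

```text
box z 0.1508 c [0.4728 0.0971] size [0.2498 0.0694] ang 78.55
[[0.414000004529953, -0.01850000023841858], [0.4819999933242798, -0.03220000118017197], [0.5315999984741211, 0.2125999927520752], [0.4636000096797943, 0.2264000028371811]]
bar z 0.0304 c [0.7405 0.0392] size [0.3597 0.0254] ang 85.42
[[0.7135000228881836, -0.13899999856948853], [0.7389000058174133, -0.14110000431537628], [0.7675999999046326, 0.2175000011920929], [0.7422000169754028, 0.21950000524520874]]
jar [0.483 0.34  0.134]
jar z 0.1301 c [0.4844 0.3571] size [0.058  0.0581] ang 21.7
[[0.44670000672340393, 0.3732999861240387], [0.46810001134872437, 0.31940001249313354], [0.5220999717712402, 0.3407999873161316], [0.5005999803543091, 0.39480000734329224]]
cup [ 0.442 -0.22   0.003]
funnel [ 0.407 -0.166  0.047]
funnel z 0.03 c [ 0.4038 -0.171 ] size [0.0451 0.0468] ang 26.17
[[0.373199999332428, -0.1599999964237213], [0.3937999904155731, -0.20190000534057617], [0.4343000054359436, -0.18199999630451202], [0.41370001435279846, -0.14000000059604645]]
vial [0.627 0.364 0.052]
vial z 0.049 c [0.6246 0.3714] size [0.0145 0.014
[... 239 characters left out ...]
.3564] size [0.0719 0.0612] ang 25.26
[[0.2718999981880188, 0.36880001425743103], [0.29809999465942383, 0.313400000333786], [0.36309999227523804, 0.3440999984741211], [0.336899995803833, 0.3995000123977661]]
tape [ 0.36  -0.363  0.021]
tape z 0.025 c [ 0.3609 -0.4045] size [0.0968 0.0963] ang 66.61
[[0.29750001430511475, -0.42980000376701355], [0.38589999079704285, -0.46810001134872437], [0.4242999851703644, -0.3792000114917755], [0.335999995470047, -0.3409999907016754]]
bench z 0.0009188063989883366
(262, 180) [0.464 0.206 0.144]
(285, 205) [0.44  0.098 0.105]
(310, 225) [ 0.418 -0.009  0.09 ]
(320, 222) [ 0.444 -0.025  0.092]
(318, 182) [0.746 0.194 0.005]
(330, 203) [ 0.482 -0.034  0.139]
```

Emit:
{"method": "jog_arm", "body": {
  "series": [
    {"tx": -0.329,"ty": -0.3325,"rz": -0.153,"hand": 100},
    {"tx": -0.329,"ty": -0.3325,"rz": -0.153,"hand": 100},
    {"tx": -0.329,"ty": -0.3325,"rz": -0.153,"hand": 100},
    {"tx": -0.329,"ty": -0.3325,"rz": -0.153,"hand": 100},
    {"tx": -0.329,"ty": -0.3325,"rz": -0.153,"hand": 100}
  ]
}}

```text
schema error: expected keys tx, ty, tz, rx, ry, rz, hand
```

```bash
cat >> h.py <<'E'
from scipy.spatial.transform import Rotation as R
def go(x,y,z,yaw):
    """shift+turn in tool axes to reach world xyz with tool y at angle yaw (deg) from world x, tool down"""
    o=readout.get_obs(); r=R.from_quat(o["tcp_rot"]); d=r.inv().apply(np.array([x,y,z])-o["ee_pos"])
    Y=np.array([np.cos(np.radians(yaw)),np.sin(np.radians(yaw)),0]);Z=np.array([0,0,-1.]);X=np.cross(Y,Z)
    t=R.from_matrix(np.stack([X,Y,Z],1)); print("pos",o["ee_pos"].round(4),"F",o["wrist_force"].round(1),"shift",d.round(4),"turn",(r.inv()*t).as_rotvec().round(4),"t",o["clock"])
E
python3 -c "
from h import *
go(.393,.113,.213,78.55)"
```

```text
pos [0.1991 0.539  0.2132] F [ 0.8  0.4 -0.2] shift [-0.3295 -0.3324  0.0007] turn [-1.60e-03 -1.00e-04 -1.54e-01] t 0.1
```

All seven keys are required.

Emit:
{"method": "jog_arm", "body": {
  "series": [
    {"tx": -0.33,"ty": -0.332,"tz": 0,"rx": 0,"ry": 0,"rz": -0.154,"hand": 100},
    {"tx": -0.33,"ty": -0.332,"tz": 0,"rx": 0,"ry": 0,"rz": -0.154,"hand": 100},
    {"tx": -0.33,"ty": -0.332,"tz": 0,"rx": 0,"ry": 0,"rz": -0.154,"hand": 100},
    {"tx": -0.33,"ty": -0.332,"tz": 0,"rx": 0,"ry": 0,"rz": -0.154,"hand": 100},
    {"tx": -0.33,"ty": -0.332,"tz": 0,"rx": 0,"ry": 0,"rz": -0.154,"hand": 100}
  ]
}}

```text
clock: 0.6
ee_pos: [0.3033, 0.31, 0.2137]
tcp_rot: [0.099, 0.995, -0.0, -0.0]
wrist_force: [0.5, -0.0, 0.4]
gripper_width: 1.002
gripper_force: 0.0
```

```bash
python3 -c "
from h import *
go(.393,.113,.213,78.55)"
```

```text
pos [0.3033 0.31   0.2137] F [ 0.5 -0.   0.4] shift [-0.1269 -0.1754  0.0008] turn [-0.0003  0.      0.0009] t 0.6
```

Emit:
{"method": "jog_arm", "body": {
  "series": [
    {"tx": -0.127,"ty": -0.175,"tz": 0,"rx": 0,"ry": 0,"rz": 0,"hand": 100},
    {"tx": -0.127,"ty": -0.175,"tz": 0,"rx": 0,"ry": 0,"rz": 0,"hand": 100},
    {"tx": -0.127,"ty": -0.175,"tz": 0,"rx": 0,"ry": 0,"rz": 0,"hand": 100},
    {"tx": -0.127,"ty": -0.175,"tz": 0,"rx": 0,"ry": 0,"rz": 0,"hand": 100},
    {"tx": -0.127,"ty": -0.175,"tz": 0.045,"rx": 0,"ry": 0,"rz": 0,"hand": 100}
  ]
}}

```text
clock: 1.1
ee_pos: [0.3985, 0.1129, 0.1727]
tcp_rot: [0.102, 0.995, 0.002, 0.007]
wrist_force: [2.0, 1.0, 0.1]
gripper_width: 0.999
gripper_force: 0.0
```

```bash
python3 -c "
from h import *
go(.393,.113,.122,78.55)"
```

```text
pos [0.3985 0.1129 0.1727] F [2.  1.  0.1] shift [ 0.0061 -0.0013  0.0506] turn [ 0.0049  0.013  -0.0041] t 1.1
```

Emit:
{"method": "jog_arm", "body": {
  "series": [
    {"tx": 0,"ty": 0,"tz": 0.046,"rx": 0,"ry": 0,"rz": 0,"hand": 100},
    {"tx": 0,"ty": 0,"tz": 0.046,"rx": 0,"ry": 0,"rz": 0,"hand": 100},
    {"tx": -0.008,"ty": 0,"tz": 0.046,"rx": 0,"ry": 0,"rz": 0,"hand": 100},
    {"tx": -0.016,"ty": 0,"tz": 0.046,"rx": 0,"ry": 0,"rz": 0,"hand": 100},
    {"tx": -0.024,"ty": 0,"tz": 0.046,"rx": 0,"ry": 0,"rz": 0,"hand": 100}
  ]
}}

```text
clock: 1.6
ee_pos: [0.4189, 0.1113, 0.1251]
tcp_rot: [0.099, 0.995, 0.001, 0.002]
wrist_force: [0.2, 0.8, 0.3]
gripper_width: 0.996
gripper_force: 0.0
```

```bash
python3 -c "
from h import *
go(.4235,.107,.122,78.55)"
```

```text
pos [0.4189 0.1113 0.1251] F [0.2 0.8 0.3] shift [-0.0053 -0.0033  0.0031] turn [0.0021 0.0045 0.0012] t 1.6
```

Emit:
{"method": "jog_arm", "body": {
  "series": [
    {"tx": -0.01,"ty": -0.003,"tz": 0,"rx": 0,"ry": 0,"rz": 0,"hand": 100},
    {"tx": -0.018,"ty": -0.003,"tz": 0,"rx": 0,"ry": 0,"rz": 0,"hand": 100},
    {"tx": -0.026,"ty": -0.003,"tz": 0,"rx": 0,"ry": 0,"rz": 0,"hand": 100},
    {"tx": -0.034,"ty": -0.003,"tz": 0,"rx": 0,"ry": 0,"rz": 0,"hand": 100},
    {"tx": -0.042,"ty": -0.003,"tz": 0,"rx": 0,"ry": 0,"rz": 0,"hand": 100}
  ]
}}

```text
clock: 2.1
ee_pos: [0.4578, 0.0991, 0.123]
tcp_rot: [0.1, 0.995, 0.0, 0.0]
wrist_force: [-0.1, -0.0, 0.3]
gripper_width: 1.0
gripper_force: 0.5
```

```bash
python3 -c "
from h import *
c=cam('scene'); save(c,'scene1.png'); o=readout.get_obs(); print(o['ee_pos'],o['wrist_force'])"
```

```text
[0.45942889 0.09903013 0.12307508] [ 1.91844107 -1.27291443  0.1294523 ]
```

View pics/scene1.png

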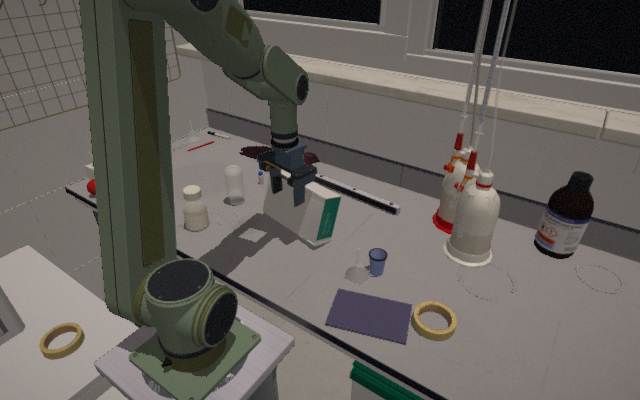

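The box is tipping away as intended: its green end at (327,215) is tilted. I'll keep pushing.

Emit:
{"method": "jog_arm", "body": {
  "series": [
    {"tx": -0.008,"ty": 0,"tz": 0,"rx": 0,"ry": 0,"rz": 0,"hand": 100},
    {"tx": -0.016,"ty": 0,"tz": 0,"rx": 0,"ry": 0,"rz": 0,"hand": 100},
    {"tx": -0.024,"ty": 0,"tz": 0,"rx": 0,"ry": 0,"rz": 0,"hand": 100},
    {"tx": -0.032,"ty": 0,"tz": 0,"rx": 0,"ry": 0,"rz": 0,"hand": 100},
    {"tx": -0.04,"ty": 0,"tz": 0,"rx": 0,"ry": 0,"rz": 0,"hand": 100}
  ]
}}

```text
clock: 2.65
ee_pos: [0.4969, 0.0912, 0.1229]
tcp_rot: [0.1, 0.995, 0.0, 0.0]
wrist_force: [-0.7, 0.3, 0.6]
gripper_width: 0.999
gripper_force: 0.0
```

Emit:
{"method": "jog_arm", "body": {
  "series": [
    {"tx": -0.008,"ty": 0,"tz": 0,"rx": 0,"ry": 0,"rz": 0,"hand": 100},
    {"tx": -0.008,"ty": 0,"tz": 0,"rx": 0,"ry": 0,"rz": 0,"hand": 100},
    {"tx": -0.008,"ty": 0,"tz": 0,"rx": 0,"ry": 0,"rz": 0,"hand": 100},
    {"tx": 0.01,"ty": 0,"tz": 0,"rx": 0,"ry": 0,"rz": 0,"hand": 100},
    {"tx": 0.04,"ty": 0,"tz": 0,"rx": 0,"ry": 0,"rz": 0,"hand": 100}
  ]
}}

```text
clock: 3.15
ee_pos: [0.4575, 0.0993, 0.1229]
tcp_rot: [0.1, 0.995, 0.0, 0.0]
wrist_force: [-0.7, 0.7, -0.1]
gripper_width: 1.001
gripper_force: 0.0
```

```bash
python3 -c "
from h import *
c=cam('scene'); d=cam('top'); cv2.imwrite('pics/b2.png',np.vstack([c['image'][100:320,100:500],d['image'][100:320,100:500]])[...,::-1]); np.savez('top2.npz',W=pts(d),im=d['image']); o=readout.get_obs(); print(o['ee_pos'],o['wrist_force'])"
```

```text
[0.45268238 0.09934512 0.12251603] [ 0.11709172 -0.64589278  0.1396753 ]
```

View pics/b2.png

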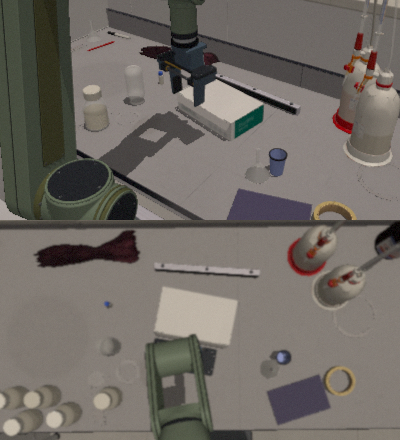

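The box lies flat with the lid up, at about (196,315) in the lower half of the crop. It is just short of the bar at (207,270). The arm hides only its near left part, so I'll measure from the far edge.

```bash
cat >> h.py <<'E'
NB=np.array([.9968,-.0797]); YB=np.array([.0797,.9968]); B0=np.array([.7285,.0402])
def boxpose(W):
    """far edge of flat box top: fit line to largest-x lid points per 5 mm bin of y; ends from lid extent"""
    m=(np.abs(W[...,2]-.070)<.006)&(W[...,0]>.45)&(W[...,0]<.76)&(np.abs(W[...,1]-.08)<.2)
    n,l,s,_=cv2.connectedComponentsWithStats(m.astype(np.uint8)); k=1+np.argmax(s[1:,4]); p=W[l==k][:,:2]
    q=np.stack([(p-B0)@NB,(p-B0)@YB],1)   # bar frame
    b=np.round(q[:,1]/.005).astype(int); bins=[i for i in np.unique(b)][3:-3]
    e=np.array([[i*.005,q[b==i,0].max()] for i in bins]); a=np.polyfit(e[:,0],e[:,1],1)
    far=q[q[:,0]>q[:,0].max()-.08]
    print("bar frame: far edge slope deg",np.degrees(np.arctan(a[0])).round(2),"at lateral 0:",a[1].round(4),"resid",np.std(e[:,1]-np.polyval(a,e[:,0])).round(4),"lateral",far[:,1].min().round(4),far[:,1].max().round(4),"z",np.median(W[l==k][:,2]).round(4),"near x",q[:,0].min().round(4))
    r=cv2.minAreaRect(p.astype(np.float32)); print("rect",np.round(r[0],4),np.round(r[1],4),round(r[2],2)); print(cv2.boxPoints(r).round(3).tolist())
E
python3 -c "
from h import *
boxpose(np.load('top2.npz')['W'])"
```

```text
bar frame: far edge slope deg 6.63 at lateral 0: -0.0794 resid 0.0015 lateral -0.1073 0.1463 z 0.0692 near x -0.2394
rect [0.5789 0.0755] [0.2501 0.1534] 78.77
[[0.4790000021457672, -0.03200000151991844], [0.6299999952316284, -0.06199999898672104], [0.6790000200271606, 0.18299999833106995], [0.527999997138977, 0.21299999952316284]]
```

Emit:
{"method": "jog_arm", "body": {
  "series": [
    {"tx": 0.0,"ty": 0,"tz": 0.045,"rx": 0,"ry": 0,"rz": 0,"hand": 100},
    {"tx": 0.0,"ty": 0,"tz": 0.09,"rx": 0,"ry": 0,"rz": 0,"hand": 100},
    {"tx": 0.0,"ty": 0,"tz": 0.093,"rx": 0,"ry": 0,"rz": 0,"hand": 100},
    {"tx": -0.015,"ty": 0,"tz": 0.093,"rx": 0,"ry": 0,"rz": 0,"hand": 100},
    {"tx": -0.03,"ty": 0,"tz": 0.093,"rx": 0,"ry": 0,"rz": 0,"hand": 100}
  ]
}}

```text
clock: 3.75
ee_pos: [0.4874, 0.0934, 0.0312]
tcp_rot: [0.099, 0.995, 0.0, 0.0]
wrist_force: [-0.3, -0.6, 0.1]
gripper_width: 0.998
gripper_force: 0.0
```

```bash
python3 -c "
from h import *
go(.489,.093,.03,78.8)
d=cam('top'); boxpose(pts(d))"
```

```text
pos [0.4874 0.0934 0.0312] F [-0.3 -0.6  0.1] shift [-0.0016 -0.0001  0.0012] turn [ 0.0004  0.0009 -0.0039] t 3.75
bar frame: far edge slope deg 6.89 at lateral 0: -0.0792 resid 0.0011 lateral -0.1074 0.1467 z 0.0694 near x -0.2396
rect [0.5795 0.0758] [0.2503 0.1526] 78.53
[[0.47999998927116394, -0.03200000151991844], [0.6290000081062317, -0.06199999898672104], [0.6790000200271606, 0.18299999833106995], [0.5299999713897705, 0.21400000154972076]]
```

Emit:
{"method": "jog_arm", "body": {
  "series": [
    {"tx": -0.01,"ty": -0.003,"tz": 0,"rx": 0,"ry": 0,"rz": -0.02,"hand": 100},
    {"tx": -0.02,"ty": -0.006,"tz": 0,"rx": 0,"ry": 0,"rz": -0.04,"hand": 100},
    {"tx": -0.03,"ty": -0.009,"tz": 0,"rx": 0,"ry": 0,"rz": -0.06,"hand": 100},
    {"tx": -0.04,"ty": -0.012,"tz": 0,"rx": 0,"ry": 0,"rz": -0.08,"hand": 100},
    {"tx": -0.05,"ty": -0.015,"tz": 0,"rx": 0,"ry": 0,"rz": -0.1,"hand": 100}
  ]
}}

```text
clock: 4.3
ee_pos: [0.5314, 0.0688, 0.0313]
tcp_rot: [0.05, 0.999, 0.0, -0.001]
wrist_force: [-3.8, 0.8, 1.3]
gripper_width: 0.996
gripper_force: 1.7
```

```bash
python3 -c "
from h import *
d=cam('top'); boxpose(pts(d)); go(.569,.053,.03,85.43)"
```

```text
bar frame: far edge slope deg 1.22 at lateral 0: -0.0363 resid 0.001 lateral -0.1131 0.1383 z 0.0695 near x -0.182
rect [0.6208 0.0621] [0.2501 0.1506] 84.24
[[0.5329999923706055, -0.054999999701976776], [0.6830000281333923, -0.07000000029802322], [0.7080000042915344, 0.17900000512599945], [0.5580000281333923, 0.1940000057220459]]
pos [0.5338 0.0682 0.0315] F [ 0.7 -0.5 -0.2] shift [-0.0365 -0.0116  0.0015] turn [ 0.0003  0.0016 -0.019 ] t 4.35
```

Emit:
{"method": "jog_arm", "body": {
  "series": [
    {"tx": -0.008,"ty": -0.004,"tz": 0,"rx": 0,"ry": 0,"rz": -0.01,"hand": 100},
    {"tx": -0.016,"ty": -0.008,"tz": 0,"rx": 0,"ry": 0,"rz": -0.02,"hand": 100},
    {"tx": -0.024,"ty": -0.011,"tz": 0,"rx": 0,"ry": 0,"rz": -0.02,"hand": 100},
    {"tx": -0.029,"ty": -0.013,"tz": 0,"rx": 0,"ry": 0,"rz": -0.02,"hand": 100},
    {"tx": -0.031,"ty": -0.014,"tz": 0,"rx": 0,"ry": 0,"rz": -0.02,"hand": 100}
  ]
}}

```text
clock: 4.85
ee_pos: [0.5624, 0.0515, 0.0299]
tcp_rot: [0.04, 0.999, 0.0, 0.0]
wrist_force: [-3.9, 2.0, 2.4]
gripper_width: 0.998
gripper_force: 1.7
```

```bash
python3 -c "
from h import *
d=cam('top'); boxpose(pts(d)); go(.569,.053,.03,85.43)"
```

```text
bar frame: far edge slope deg -0.0 at lateral 0: -0.0041 resid 0.0011 lateral -0.1235 0.1264 z 0.0695 near x -0.1542
rect [0.6515 0.0477] [0.2507 0.152 ] 85.89
[[0.5669999718666077, -0.07199999690055847], [0.7179999947547913, -0.08299999684095383], [0.7360000014305115, 0.16699999570846558], [0.5849999785423279, 0.17800000309944153]]
pos [0.5626 0.0513 0.0299] F [-1.1  0.2  1.5] shift [-0.0063  0.0022 -0.0001] turn [ 0.      0.0005 -0.0003] t 4.9
```

Emit:
{"method": "jog_arm", "body": {
  "series": [
    {"tx": -0.0015,"ty": 0,"tz": 0,"rx": 0,"ry": 0,"rz": 0,"hand": 100},
    {"tx": -0.003,"ty": 0,"tz": 0,"rx": 0,"ry": 0,"rz": 0,"hand": 100},
    {"tx": -0.0045,"ty": 0,"tz": 0,"rx": 0,"ry": 0,"rz": 0,"hand": 100},
    {"tx": -0.0055,"ty": 0,"tz": 0,"rx": 0,"ry": 0,"rz": 0,"hand": 100},
    {"tx": -0.0055,"ty": 0,"tz": 0,"rx": 0,"ry": 0,"rz": 0,"hand": 100}
  ]
}}

```text
clock: 5.4
ee_pos: [0.5649, 0.0511, 0.0298]
tcp_rot: [0.04, 0.999, -0.0, -0.003]
wrist_force: [-9.1, 1.1, 5.9]
gripper_width: 0.998
gripper_force: 4.4
```

```bash
python3 -c "
from h import *
d=cam('top'); boxpose(pts(d)); go(.569,.053,.03,85.43); print(readout.get_obs()['moment'])"
```

```text
bar frame: far edge slope deg -0.04 at lateral 0: -0.0014 resid 0.0011 lateral -0.1234 0.1266 z 0.0695 near x -0.1513
rect [0.6538 0.0476] [0.2501 0.1525] 85.45
[[0.5680000185966492, -0.07100000232458115], [0.7200000286102295, -0.08299999684095383], [0.7400000095367432, 0.16599999368190765], [0.5879999995231628, 0.17800000309944153]]
pos [0.5649 0.0511 0.0298] F [-8.6  1.   6.5] shift [-0.004   0.0022 -0.0002] turn [-0.0007 -0.005   0.0002] t 5.45
[0.12364846 1.26103168 0.02453495]
```

About 9 N of resistance, so the box is at the bar. I'll lean on each end in turn to seat both corners.

Emit:
{"method": "jog_arm", "body": {
  "series": [
    {"tx": -0.001,"ty": 0,"tz": 0,"rx": 0,"ry": 0,"rz": 0.03,"hand": 100},
    {"tx": -0.001,"ty": 0,"tz": 0,"rx": 0,"ry": 0,"rz": 0.05,"hand": 100},
    {"tx": -0.001,"ty": 0,"tz": 0,"rx": 0,"ry": 0,"rz": 0.05,"hand": 100}
  ]
}}

```text
clock: 5.75
ee_pos: [0.5624, 0.0521, 0.0299]
tcp_rot: [0.064, 0.998, 0.0, -0.006]
wrist_force: [-17.2, 4.9, 12.6]
gripper_width: 0.998
gripper_force: 8.5
```

Emit:
{"method": "jog_arm", "body": {
  "series": [
    {"tx": 0,"ty": 0,"tz": 0,"rx": 0,"ry": 0,"rz": -0.05,"hand": 100},
    {"tx": 0,"ty": 0,"tz": 0,"rx": 0,"ry": 0,"rz": -0.1,"hand": 100},
    {"tx": 0,"ty": 0,"tz": 0,"rx": 0,"ry": 0,"rz": -0.1,"hand": 100}
  ]
}}

```text
clock: 6.05
ee_pos: [0.5623, 0.0505, 0.0295]
tcp_rot: [0.016, 1.0, -0.001, -0.006]
wrist_force: [-15.5, -0.6, 10.7]
gripper_width: 0.999
gripper_force: 7.7
```

Emit:
{"method": "jog_arm", "body": {
  "series": [
    {"tx": 0,"ty": 0,"tz": 0,"rx": 0,"ry": 0,"rz": 0.05,"hand": 100},
    {"tx": 0.01,"ty": 0,"tz": 0,"rx": 0,"ry": 0,"rz": 0.05,"hand": 100},
    {"tx": 0.04,"ty": 0,"tz": 0,"rx": 0,"ry": 0,"rz": 0.05,"hand": 100},
    {"tx": 0.06,"ty": 0,"tz": -0.04,"rx": 0,"ry": 0,"rz": 0.05,"hand": 100},
    {"tx": 0.06,"ty": 0,"tz": -0.09,"rx": 0,"ry": 0,"rz": 0.05,"hand": 100}
  ]
}}

```text
clock: 6.55
ee_pos: [0.5046, 0.0527, 0.1187]
tcp_rot: [0.039, 0.999, -0.001, -0.003]
wrist_force: [1.3, 0.1, -0.6]
gripper_width: 1.004
gripper_force: 0.0
```

Emit:
{"method": "jog_arm", "body": {
  "series": [
    {"tx": 0.04,"ty": 0,"tz": -0.03,"rx": 0,"ry": 0,"rz": 0,"hand": 100},
    {"tx": 0.08,"ty": 0,"tz": -0.06,"rx": 0,"ry": 0,"rz": 0,"hand": 100},
    {"tx": 0.12,"ty": 0,"tz": -0.09,"rx": 0,"ry": 0,"rz": 0,"hand": 100},
    {"tx": 0.12,"ty": 0,"tz": -0.09,"rx": 0,"ry": 0,"rz": 0,"hand": 100}
  ]
}}

```text
clock: 6.95
ee_pos: [0.3878, 0.0628, 0.2138]
tcp_rot: [0.039, 0.999, 0.001, 0.005]
wrist_force: [1.8, 0.2, -0.8]
gripper_width: 1.002
gripper_force: 0.0
```

```bash
python3 -c "
from h import *
c=cam('scene'); d=cam('top'); boxpose(pts(d))
f=lambda i,r,k: cv2.resize(i[r[0]:r[1],r[2]:r[3]],(800,290))
cv2.imwrite('pics/b3.png',np.vstack([f(c['image'],(130,275,190,590),0),f(d['image'],(115,260,180,480),0)])[...,::-1])
W=pts(d);
for nm,(u,v) in dict(jar=(208,226),funnel=(369,248),vial=(208,183),bottle=(206,279),tape=(427,261)).items(): print(nm,W[v,u].round(3))
E=np.load('top0.npz'); df=np.abs(d['image'].astype(int)-E['im']).max(2); print(readout.get_obs()['clock'])
"
```

```text
bar frame: far edge slope deg 0.02 at lateral 0: -0.0014 resid 0.0011 lateral -0.1235 0.1266 z 0.0691 near x -0.1544
rect [0.6521 0.0479] [0.2501 0.1549] 85.33
[[0.5649999976158142, -0.07000000029802322], [0.718999981880188, -0.08299999684095383], [0.7390000224113464, 0.16599999368190765], [0.5849999785423279, 0.17900000512599945]]
jar [0.483 0.339 0.139]
funnel [ 0.407 -0.166  0.045]
vial [0.627 0.365 0.049]
bottle [0.322 0.345 0.137]
tape [ 0.36  -0.363  0.021]
7.05
```

View pics/b3.png

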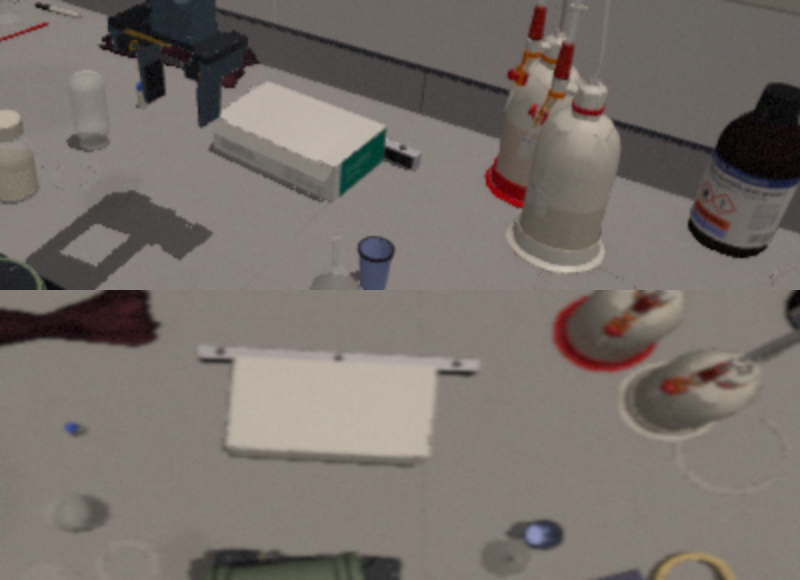

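The final view shows the box flat with its lid up. It is flush along the bar (slope 0.02°) and centred on it within about 2 mm, with everything else where it was. The arm is clear, so I'm handing in.

```bash
python3 -c "
from h import *
print(ticket.close_job())"
```

```text
the job is handed in; nothing more can be done
None
```

The test kit box now lies flat, lid up, flush against the stop bar and within about 2 mm of its middle; nothing else appears to have moved, and the job was handed in at about 7 s on the clock.

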